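# Lay the heat-spreader plate on the engine controller

### The job

Fit the copper-coloured heat-spreader plate to the open engine controller. It lies too flat to pick up, so press on it lightly and slide it along the stand until about a third of its length sticks out past the side edge that faces the controller, then pinch it by that end and lift it off. Lower it gently, still held, into the channel between the controller's two ribs, slide it gently home until it touches the red rubber stop and let go, so that it lies flat; never drop it, press hard, or disturb the other things on the bench.

Things in the scene. Friction and masses are not known exactly. Their poses are not given: they have to be found in the camera images.
- stand: Fixed low stand: smooth white board 180 mm along its x, 220 mm along its y and 12 mm thick on two dark cheeks that stand 34 mm in from the side edges (the +y and -y edges, at y = +-110 mm). Origin on its centre line at the underside of the cheeks; z up; the top of the board is 60 mm above the origin. The height above the bench varies by 6 mm. The board rests on stiff rubber pads and gives 1 mm for every 20 N pressed on it.
- plate: Loose copper-coloured plate, 50 mm along its x, 150 mm along its y, 3 mm thick, about 60 g, lying flat on the stand. Origin at the centre of its underside, z up. It slides easily on the board (friction coefficient about 0.3, varies); fingertips grip it better than the board does. More than 12 N on the stand or the stop, or 25 N on the controller, harms it; 4 to 8 N is enough to slide it.
- plate_end_a (a point): Middle of the plate's +y end, 75 mm from its origin, mid-thickness.
- plate_end_b (a point): Middle of the plate's -y end, 75 mm from its origin, mid-thickness.
- controller: Fixed rigid engine controller: aluminium block 150 mm along its x, 120 along its y, 42 high, green boards on top, a black connector on each x face (206 mm overall, 34 high). Two ribs on top, 6 mm wide, 8 high, run along its y over the full 120 mm; between them a channel 53 mm wide (1.5 mm play each side of the plate). Origin at the centre of its underside, z up. It lies to the right (-y) of the stand.
- stop: Red rubber stop, 44 mm wide, 9 mm high, that closes the +y end of the controller's channel (the end towards the stand). Origin at the middle of its face, 54 mm along +y from the controller's centre, at the channel floor. It gives 1 mm for every 20 N along +y. The channel's -y end is open.
- home (a point): Where the plate's origin belongs: on the channel floor, 42 mm above and 21 mm along -y from the controller's origin. There the plate's end touches the stop and its other end sticks out 36 mm past the open -y end; its y lies along the controller's y, either way round.
- jar: Bystander: small jar with a red lid, 52 mm diameter, 70 mm high, origin at the centre of its underside. Leave it alone.
- screwdriver: Bystander: screwdriver with an orange handle, 170 mm long, lying on the bench along its x. Leave it alone.
- plug: Bystander: black connector plug about 62 x 70 x 30 mm, origin at the centre of its underside. Leave it alone.
- cup: Bystander: yellow cup, rim diameter 70 mm, 60 mm high, origin at the centre of its underside. Leave it alone.
Things that resemble listed ones, but are neither listed nor needed, are in the scene too. Of the things that look like the controller, the middle-sized one is meant.

How it is judged:
By the outcome, as a careful person would: the job done as asked, in the order asked, and still so for the second after the job is handed in, with the robot touching nothing.
It also fails if it takes over 72 s, if anything falls off the work surface, if the arm or the gripper's body presses on something with over 40 N, if the wrist force passes 120 N, or if a joint passes its speed limit or range.

### The arm

A 6-joint arm with a two-finger parallel gripper is mounted at the origin on the work surface. World frame = base frame: x ahead of the robot, y to its left, z up, the work surface at z = 0. Lengths are in m, angles in rad, forces in N, time in s.
With the tool pointing down it reaches from about 0.4 to 0.825 m from the base axis. Payload 7 kg.
Tool frame: the origin (TCP) lies at the very end of the fingers, on their centre line; the grasp point (between the pads) lies 19 mm behind it (bot.grip_depth is the distance from the TCP to the grasp point, in m); z points along the fingers, y is the line along which they close (so a half turn about z gives the same grasp; the last joint's range is limited). The gripper opens to 88 mm and grips with 3 to 60 N. Pads are 19 mm wide; open, the fingers measure 130 mm over their backs; the gripper's body (78 mm by 193 mm) begins 47 mm behind the grasp point.
Start: joints at [1.625, 0.359, 0.012, 0, -1.224, -0.288], TCP at [0.156, 0.657, 0.227] pointing down, gripper open.
Joint ranges: [-3.07, 3.07], [-1.43, 2.12], [-1.02, 1.25], [-3.03, 1.67], [-3.05, -0], [-3.03, 3.03]. Speed limits (rad/s): [2.39, 2.39, 3.01, 3.14, 3.14, 3.14].

### API

Orientations are given as [roll, pitch, yaw] about the fixed x, y, z axes, in that order (R = Rz(yaw) Ry(pitch) Rx(roll)).
In Python, from plant import bot gives the robot as it stands. The module is installed in compiled form; this text tells all that it offers.
- The arm moves only by the tool arm_command, never from a script. Its argument "deltas" is a list of rows, each an object of numbers: "tx", "ty", "tz": the shift along the tool's x, y, z in cm; "ax", "ay", "az": the turn, a rotation vector about the tool's x, y, z in degrees. In form: [{"tx": .., "ty": .., "tz": .., "ax": .., "ay": .., "az": ..}, ...]. A call has 1 to 20 rows; each row is the pose to reach, as a shift and turn from the pose commanded when the call began, along the tool's axes at that moment; what a row does not reach only later rows make up. A row lasts 1/8 s, in which the tool goes at most 62.5 mm and 10.7 degrees, less where a joint would pass 70% of its speed; a pose out of reach is approached as far as the arm can. A call with a gripper value outside its range is refused whole. "grip" is the opening in per cent of the stroke, from 0 (shut) to 100 (fully open), set as the call begins (left out, the last holds). The fingers move at their own pace and stop on an object; "newtons" is the grip in N (left out, the last holds). Time passes only in rows, so rows that repeat a pose let the fingers close. It gives the time, the measured TCP pose, the force, the opening and the grip force at its end, in the units of the state.
- bot.state(): the state, without advancing time (a new reading comes with each control period).
- bot.snapshot(name): name is "side" or "top"; returns a dict with "image" (420x560x3 uint8, red, green, blue), "depth" (420x560 float32, m along the optical axis (not along the pixel's ray), 0 where there is no reading), "fx", "fy", "cx", "cy" (pixels), "dist_coeffs" ([k1, k2, p1, p2, k3] as OpenCV has them; the pictures are not rectified), "rvec" (rotation vector, rad) and "tvec" (3), from world to camera coordinates, as OpenCV has them. Camera axes: x right, y down, z forward; pixel columns grow to the right and rows downward; lengths in m; the calibration is good to about 2 mm. A picture is of the moment at which its call begins.
- bot.job_done(): hands the job in; it is judged then, once.
The state is a dict: "t": time; "qpos": joint angles; "qd": joint speeds; "effort": joint torques, N m; "tool_pos": TCP position; "ee_rot": TCP orientation; "wrist_force": force on the tool from outside, world axes, zero at the start; "ft_torque": the same for the moment, N m; "width": finger opening in m; "gripper_force": force on a finger pad.
Only numpy, scipy, OpenCV 4.12 (cv2) and the standard library are available. Lean on these libraries where they do the work, as an engineer would, in place of code of your own. Each camera call takes 0.05 s, during which the arm holds its last target. There are 200 camera calls.

## Working session

There is one attempt and no reset: what is moved stays moved. The work goes in short steps, Python scripts to look and compute and a tool call to move; the robot and the scene stay as the last step left them, time stands still between calls to the robot, and variables do not carry over. Pictures are saved under pics/ and viewed, at most 10 in all, crops included, and the job is handed in when it is done.

Besides the shell and the picture viewer there is one more tool, called as name(argument=value, ...), one argument or row to a line, values as JSON. arm_command: Moves the arm, as the interface text tells. Its arguments: {"type":"object","properties":{"deltas":{"type":"array","items":{"type":"object","properties":{"tx":{"type":"number"},"ty":{"type":"number"},"tz":{"type":"number"},"ax":{"type":"number"},"ay":{"type":"number"},"az":{"type":"number"}}}},"grip":{"type":"number"},"newtons":{"type":"number"}},"required":["deltas"]}

```bash
mkdir -p pics
cat > h.py <<'E'
import numpy as np, cv2
from plant import bot
def snap(n,f=None):
    s=bot.snapshot(n)
    if f: cv2.imwrite('pics/'+f,s['image'][:,:,::-1])
    s['K']=np.array([[s['fx'],0,s['cx']],[0,s['fy'],s['cy']],[0,0,1.]]); s['D']=np.array(s['dist_coeffs'],float)
    s['R']=cv2.Rodrigues(np.array(s['rvec'],float))[0]; s['T']=np.array(s['tvec'],float).reshape(3)
    return s
def ray(s,uv):
    p=cv2.undistortPoints(np.array(uv,float).reshape(-1,1,2),s['K'],s['D']).reshape(-1,2)
    d=np.c_[p,np.ones(len(p))]@s['R']; return -s['R'].T@s['T'],d
def onz(s,uv,z):
    c,d=ray(s,uv); return c+d*((z-c[2])/d[:,2])[:,None]
def cloud(s):
    v,u=np.mgrid[:420,:560]; uv=np.c_[u.ravel(),v.ravel()]
    c,d=ray(s,uv); return (c+d*s['depth'].reshape(-1,1)).reshape(420,560,3)
E
python3 - <<'E'
from h import *
for n in('top','side'):
    s=snap(n,n+'0.png'); print(n,-s['R'].T@s['T'],s['R'].round(2).tolist(),s['fx'])
print({k:np.round(v,3) for k,v in bot.state().items()})
E
```

```text
top [0.34661556 0.00522786 1.19698291] [[0.03, -1.0, -0.01], [-0.99, -0.02, -0.17], [0.17, 0.01, -0.99]] 428.22906350375604
side [-0.00269011 -0.73504381  0.67893168] [[0.82, -0.57, -0.0], [-0.32, -0.45, -0.83], [0.47, 0.68, -0.56]] 412.4416377085475
{'t': np.float64(0.1), 'qpos': array([ 1.625,  0.359,  0.011, -0.   , -1.224, -0.288]), 'qd': array([-0.   , -0.002,  0.001,  0.001,  0.001, -0.003]), 'effort': array([-1.0000e-03, -5.8416e+01,  2.9375e+01,  7.0160e+00,  1.0000e-02,
       -0.0000e+00]), 'tool_pos': array([0.156, 0.656, 0.226]), 'ee_rot': array([ 3.14 , -0.   , -0.234]), 'wrist_force': array([-0.381, -0.64 ,  0.409]), 'ft_torque': array([ 0.048, -0.056,  0.025]), 'gripper_force': np.float64(0.0), 'width': np.float64(0.088)}
```

View pics/top0.png

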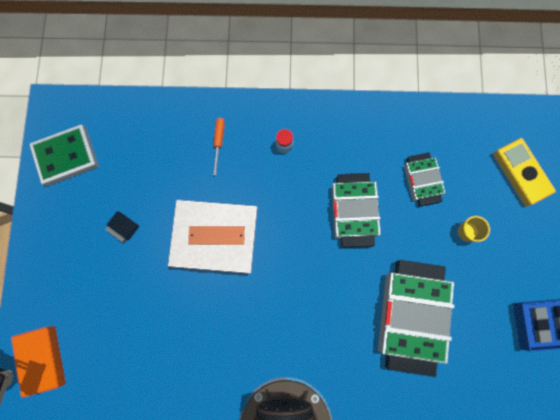

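View pics/side0.png

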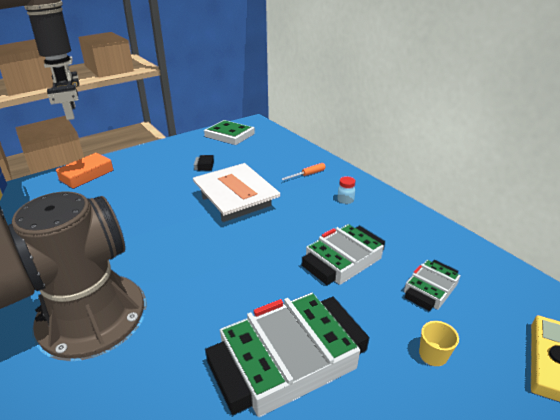

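Top view: the plate is at (217,236) on the white stand. Controller look-alikes are at (357,210), which is the middle-sized one, (426,180) small and (418,318) large. Orange box (38,360), screwdriver (219,132) and the like are not the plate. I choose the controller at (357,210); next I measure and check it in a close crop.

```bash
cat >> h.py <<'E'
def mask(s,lo,hi,box):
    hsv=cv2.cvtColor(s['image'],cv2.COLOR_RGB2HSV); m=cv2.inRange(hsv,np.array(lo),np.array(hi))
    k=np.zeros_like(m); x0,y0,x1,y1=box; k[y0:y1,x0:x1]=m[y0:y1,x0:x1]; return k
def rect(s,m,z):
    c=max(cv2.findContours(m,0,cv2.CHAIN_APPROX_NONE)[0],key=cv2.contourArea).reshape(-1,2)
    P=onz(s,c,z)[:,:2]; r=cv2.minAreaRect((P*1000).astype(np.float32)); b=cv2.boxPoints(r)
    e=[b[1]-b[0],b[2]-b[1]]; e.sort(key=np.linalg.norm); L=e[1]*np.sign(e[1][1] or 1)
    return dict(c=np.round(r[0],1),size=np.round([np.linalg.norm(i) for i in e],1),ang_from_y=round(float(np.degrees(np.arctan2(-L[0],L[1]))),2))
E
python3 - <<'E'
from h import *
s=snap('top'); C=cloud(s)
for n,b in dict(stand=(180,208,248,220),plate=(195,230,240,242),chan=(342,202,375,215),mid=(342,186,370,190)).items():
    print(n,np.median(C[b[1]:b[3],b[0]:b[2],2]))
im=s['image']
hsv=cv2.cvtColor(im,cv2.COLOR_RGB2HSV)
for p in [(217,236),(180,215),(357,210),(357,198),(335,210),(357,190),(250,240)]: print(p,im[p[1],p[0]],hsv[p[1],p[0]])
c=cv2.resize(im[160:285,160:390],None,fx=3.4,fy=3.4,interpolation=cv2.INTER_CUBIC)
cv2.imwrite('pics/crop1.png',c[:,:,::-1])
E
```

```text
stand 0.05934071637499072
plate 0.0622996505925798
chan 0.04169543845044621
mid 0.043962507815415997
(217, 236) [214 133  95] [ 10 142 214]
(180, 215) [229 227 223] [ 20   7 229]
(357, 210) [147 158 158] [ 90  18 158]
(357, 198) [201 215 217] [ 94  19 217]
(335, 210) [199  60  63] [179 178 199]
(357, 190) [ 48 145  93] [ 74 171 145]
(250, 240) [234 231 228] [ 15   7 234]
```

View pics/crop1.png

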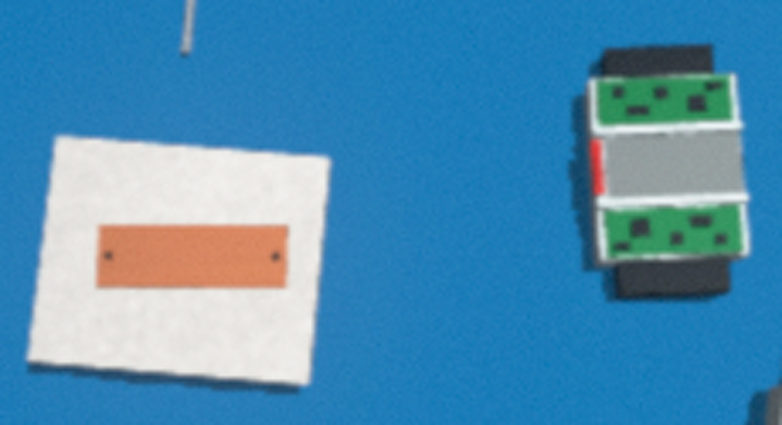

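The crop shows the plate at (193,256), about half-turned relative to the stand. The middle controller's channel is at (672,165) with its red stop at (598,167) on the stand side, so the choice is confirmed.

Run:
```python
from h import *
for n in('top','side'):
    s=snap(n); print(n)
    bp,bs,bc,bg=((165,195,265,280),)*2+((325,165,390,255),)*2 if n=='top' else ((190,160,285,215),)*2+((300,220,390,285),)*2
    print('plate',rect(s,mask(s,(3,80,90),(18,255,255),bp),.063))
    m=mask(s,(0,0,190),(180,30,255),bs)|mask(s,(3,60,90),(18,255,255),bs)
    print('stand',rect(s,m,.0595))
    print('chan',rect(s,cv2.erode(mask(s,(0,0,120),(180,40,178),bc),np.ones((2,2))),.042))
    m=mask(s,(172,120,120),(180,255,255),bc); print('stop',rect(s,m,.051), m.sum()//255)
    # green boards
    m=mask(s,(60,90,60),(85,255,255),bc); pts=np.argwhere(m)[:,::-1]; 
    cs=[c for c in cv2.findContours(m,0,1)[0] if cv2.contourArea(c)>60]
    for c in cs:
        k=np.zeros_like(m);cv2.drawContours(k,[c],-1,255,-1);print('green',rect(s,k,.0445))
```

```text
top
plate {'c': array([491. , 198.5]), 'size': array([ 48.5, 147.8], dtype=float32), 'ang_from_y': 1.39}
stand {'c': array([489.8, 208.9]), 'size': array([178.6, 219. ], dtype=float32), 'ang_from_y': -3.32}
chan {'c': array([ 577.9, -183.2]), 'size': array([ 47.1, 104.9], dtype=float32), 'ang_from_y': 3.9}
stop {'c': array([ 581.3, -119.3]), 'size': array([ 5.4, 14. ], dtype=float32), 'ang_from_y': -89.69} 19
green {'c': array([ 522.7, -181.9]), 'size': array([ 38.1, 106.1], dtype=float32), 'ang_from_y': 3.9}
green {'c': array([ 631.9, -174.5]), 'size': array([ 38.9, 105.8], dtype=float32), 'ang_from_y': 3.8}
side
plate {'c': array([487.7, 193.6]), 'size': array([ 48.1, 147.3], dtype=float32), 'ang_from_y': 1.22}
stand {'c': array([486.2, 200.4]), 'size': array([182.6, 236.5], dtype=float32), 'ang_from_y': -3.25}
chan {'c': array([ 583.3, -182.7]), 'size': array([ 44.4, 107.3], dtype=float32), 'ang_from_y': 4.21}
stop {'c': array([ 553.8, -119.7]), 'size': array([ 2.1, 10. ], dtype=float32), 'ang_from_y': -69.89} 11
green {'c': array([ 521.9, -183.7]), 'size': array([ 37.2, 106.6], dtype=float32), 'ang_from_y': 3.59}
green {'c': array([ 632.3, -175.7]), 'size': array([ 33.8, 106.9], dtype=float32), 'ang_from_y': 3.92}
```

```bash
cat >> h.py <<'E'
from scipy.spatial.transform import Rotation as Ro
def go(p,yaw):
    s=bot.state(); R=Ro.from_euler('xyz',s['ee_rot']); T=Ro.from_euler('xyz',[np.pi,0,np.radians(yaw)])
    print('t cm',(R.inv().apply(np.array(p)-s['tool_pos'])*100).round(2),'a deg',np.degrees((R.inv()*T).as_rotvec()).round(2))
def st():
    s=bot.state(); print('t',round(s['t'],2),'pos',np.round(s['tool_pos'],4),'rot',np.degrees(s['ee_rot']).round(2),'F',np.round(s['wrist_force'],2),'w',round(s['width'],4),'gf',s['gripper_force'])
E
python3 -c "
from h import *
go([.490,.215,.11],-88.7)"
```

```text
t cm [42.68 35.2  11.65] a deg [ 3.00e-02 -4.00e-02  7.53e+01]
```

arm_command(
  deltas=[
    {"tx": 5.3,"ty": 4.4,"tz": 1.0,"az": 9.4},
    {"tx": 10.7,"ty": 8.8,"tz": 2.5,"az": 18.8},
    {"tx": 16,"ty": 13.2,"tz": 4,"az": 28},
    {"tx": 21.3,"ty": 17.6,"tz": 5.5,"az": 37.6},
    {"tx": 26.7,"ty": 22,"tz": 7,"az": 47},
    {"tx": 32,"ty": 26.4,"tz": 8.5,"az": 56.5},
    {"tx": 37.3,"ty": 30.8,"tz": 10,"az": 66},
    {"tx": 42.7,"ty": 35.2,"tz": 11.6,"az": 75.3},
    {"tx": 42.7,"ty": 35.2,"tz": 11.6,"az": 75.3},
    {"tx": 42.7,"ty": 35.2,"tz": 11.6,"az": 75.3},
    {"tx": 42.7,"ty": 35.2,"tz": 11.6,"az": 75.3},
    {"tx": 42.7,"ty": 35.2,"tz": 11.6,"az": 75.3},
    {"tx": 42.7,"ty": 35.2,"tz": 11.6,"az": 75.3},
  ],
  grip=0,
)

```text
validation failed for argument at $.de...
```

Run:
```python
from h import *
st(); a=snap('top'); b=snap('side')
cv2.imwrite('pics/p1.png',np.hstack([cv2.resize(x['image'][y0:y1,x0:x1],(390,480))[:,:,::-1] for x,(x0,y0,x1,y1) in ((a,(150,170,300,355)),(b,(170,90,320,275)))]))
```

```text
t 0.25 pos [0.1564 0.6564 0.2261] rot [ 1.7995e+02 -1.0000e-02 -1.3400e+01] F [-0.88  0.31  0.15] w 0.0875 gf 0.0
```

View pics/p1.png

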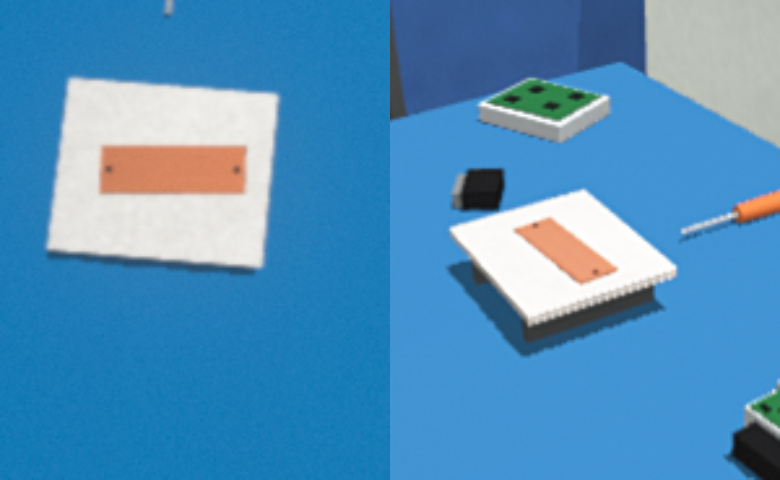

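The move was refused by validation, so the picture shows the unchanged scene (plate at (172,170) in the left half). I'll retry with all six keys in each row.

arm_command(
  deltas=[
    {"tx": 5.3,"ty": 4.4,"tz": 1.0,"ax": 0,"ay": 0,"az": 9.4},
    {"tx": 10.7,"ty": 8.8,"tz": 2.5,"ax": 0,"ay": 0,"az": 18.8},
    {"tx": 16,"ty": 13.2,"tz": 4,"ax": 0,"ay": 0,"az": 28},
    {"tx": 21.3,"ty": 17.6,"tz": 5.5,"ax": 0,"ay": 0,"az": 37.6},
    {"tx": 26.7,"ty": 22,"tz": 7,"ax": 0,"ay": 0,"az": 47},
    {"tx": 32,"ty": 26.4,"tz": 8.5,"ax": 0,"ay": 0,"az": 56.5},
    {"tx": 37.3,"ty": 30.8,"tz": 10,"ax": 0,"ay": 0,"az": 66},
    {"tx": 42.7,"ty": 35.2,"tz": 11.6,"ax": 0,"ay": 0,"az": 75.3},
    {"tx": 42.7,"ty": 35.2,"tz": 11.6,"ax": 0,"ay": 0,"az": 75.3},
    {"tx": 42.7,"ty": 35.2,"tz": 11.6,"ax": 0,"ay": 0,"az": 75.3},
    {"tx": 42.7,"ty": 35.2,"tz": 11.6,"ax": 0,"ay": 0,"az": 75.3},
    {"tx": 42.7,"ty": 35.2,"tz": 11.6,"ax": 0,"ay": 0,"az": 75.3},
  ],
  grip=0,
)

```text
t: 1.85
tool_pos: [0.49, 0.2163, 0.111]
ee_rot: [-3.141, 0.001, -1.547]
wrist_force: [-0.4, 0.1, -0.1]
width: 0.0003
gripper_force: 0.0
```

Run:
```python
from h import *
st(); a=snap('top'); b=snap('side')
cv2.imwrite('pics/p2.png',np.hstack([cv2.resize(x['image'][y0:y1,x0:x1],(390,480))[:,:,::-1] for x,(x0,y0,x1,y1) in ((a,(150,170,300,355)),(b,(170,90,320,275)))]))
```

```text
t 1.85 pos [0.49   0.2163 0.111 ] rot [-1.7996e+02  4.0000e-02 -8.8620e+01] F [-0.43  0.06 -0.11] w 0.0003 gf 0.0
```

View pics/p2.png

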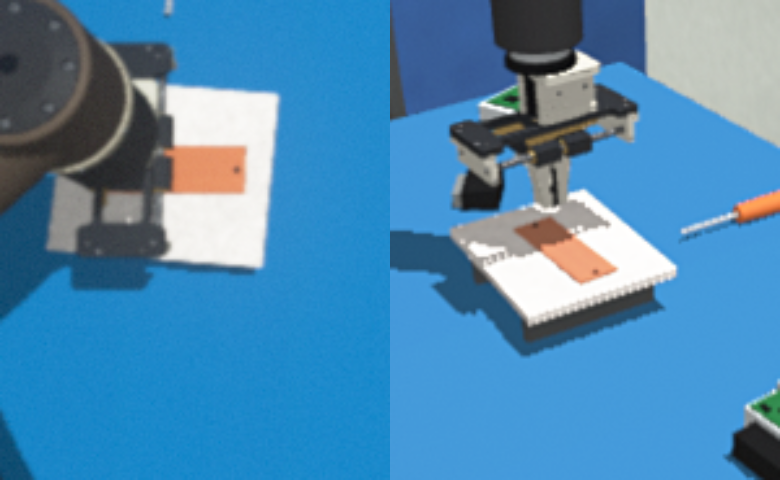

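The gripper, shut, stands over the plate's left half: left picture fingers near (165,170), plate from 100 to 245. Next is the descent.

arm_command(
  deltas=[
    {"tx": 0,"ty": 0,"tz": 1.5,"ax": 0,"ay": 0,"az": 0},
    {"tx": 0,"ty": 0,"tz": 3,"ax": 0,"ay": 0,"az": 0},
    {"tx": 0,"ty": 0,"tz": 4,"ax": 0,"ay": 0,"az": 0},
    {"tx": 0,"ty": 0,"tz": 4.4,"ax": 0,"ay": 0,"az": 0},
    {"tx": 0,"ty": 0,"tz": 4.4,"ax": 0,"ay": 0,"az": 0},
    {"tx": 0,"ty": 0,"tz": 4.4,"ax": 0,"ay": 0,"az": 0},
  ],
)

```text
t: 2.7
tool_pos: [0.4905, 0.2154, 0.0669]
ee_rot: [-3.141, 0.0, -1.548]
wrist_force: [0.6, 0.5, 0.3]
width: 0.0001
gripper_force: 0.0
```

arm_command(
  deltas=[
    {"tx": 0,"ty": 0,"tz": 0.1,"ax": 0,"ay": 0,"az": 0},
    {"tx": 0,"ty": 0,"tz": 0.2,"ax": 0,"ay": 0,"az": 0},
    {"tx": 0,"ty": 0,"tz": 0.2,"ax": 0,"ay": 0,"az": 0},
    {"tx": 0,"ty": 0,"tz": 0.2,"ax": 0,"ay": 0,"az": 0},
  ],
)

```text
t: 3.2
tool_pos: [0.4902, 0.2153, 0.0646]
ee_rot: [-3.142, 0.0, -1.548]
wrist_force: [-0.2, 0.2, 0.2]
width: 0.0005
gripper_force: 0.0
```

arm_command(
  deltas=[
    {"tx": 0,"ty": 0,"tz": 0.05,"ax": 0,"ay": 0,"az": 0},
    {"tx": 0,"ty": 0,"tz": 0.1,"ax": 0,"ay": 0,"az": 0},
    {"tx": 0,"ty": 0,"tz": 0.1,"ax": 0,"ay": 0,"az": 0},
    {"tx": 0,"ty": 0,"tz": 0.1,"ax": 0,"ay": 0,"az": 0},
  ],
)

```text
t: 3.7
tool_pos: [0.4902, 0.2152, 0.0636]
ee_rot: [3.142, -0.0, -1.548]
wrist_force: [0.9, -0.0, -0.1]
width: 0.0005
gripper_force: 0.0
```

arm_command(
  deltas=[
    {"tx": 0,"ty": 0,"tz": 0.03,"ax": 0,"ay": 0,"az": 0},
    {"tx": 0,"ty": 0,"tz": 0.03,"ax": 0,"ay": 0,"az": 0},
    {"tx": 0,"ty": 0,"tz": 0.03,"ax": 0,"ay": 0,"az": 0},
  ],
)

```text
t: 4.08
tool_pos: [0.4902, 0.2152, 0.0633]
ee_rot: [3.142, -0.0, -1.548]
wrist_force: [0.7, 0.9, -0.5]
width: -0.0
gripper_force: 0.0
```

arm_command(
  deltas=[
    {"tx": 0,"ty": 0,"tz": 0.03,"ax": 0,"ay": 0,"az": 0},
    {"tx": 0,"ty": 0,"tz": 0.03,"ax": 0,"ay": 0,"az": 0},
    {"tx": 0,"ty": 0,"tz": 0.03,"ax": 0,"ay": 0,"az": 0},
  ],
)

```text
t: 4.45
tool_pos: [0.4902, 0.2153, 0.063]
ee_rot: [3.142, -0.0, -1.548]
wrist_force: [-0.3, 0.6, 0.1]
width: 0.0006
gripper_force: 0.0
```

arm_command(
  deltas=[
    {"tx": 0,"ty": 0,"tz": 0.02,"ax": 0,"ay": 0,"az": 0},
    {"tx": 0,"ty": 0,"tz": 0.02,"ax": 0,"ay": 0,"az": 0},
    {"tx": 0,"ty": 0,"tz": 0.02,"ax": 0,"ay": 0,"az": 0},
  ],
)

```text
t: 4.82
tool_pos: [0.4902, 0.2153, 0.0628]
ee_rot: [-3.142, -0.0, -1.548]
wrist_force: [-0.7, 0.8, -1.2]
width: 0.0006
gripper_force: 0.0
```

arm_command(
  deltas=[
    {"tx": 0,"ty": 0,"tz": 0.03,"ax": 0,"ay": 0,"az": 0},
    {"tx": 0,"ty": 0,"tz": 0.03,"ax": 0,"ay": 0,"az": 0},
    {"tx": 0,"ty": 0,"tz": 0.03,"ax": 0,"ay": 0,"az": 0},
  ],
)

```text
t: 5.2
tool_pos: [0.4902, 0.2153, 0.0625]
ee_rot: [-3.142, 0.0, -1.548]
wrist_force: [-0.4, 0.4, 1.5]
width: 0.0001
gripper_force: 0.7
```

arm_command(
  deltas=[
    {"tx": 0,"ty": 0,"tz": 0.02,"ax": 0,"ay": 0,"az": 0},
    {"tx": 0,"ty": 0,"tz": 0.02,"ax": 0,"ay": 0,"az": 0},
    {"tx": 0,"ty": 0,"tz": 0.02,"ax": 0,"ay": 0,"az": 0},
  ],
)

```text
t: 5.58
tool_pos: [0.4903, 0.2153, 0.0624]
ee_rot: [-3.141, 0.0, -1.548]
wrist_force: [-0.8, -0.7, 3.3]
width: 0.0003
gripper_force: 1.8
```

arm_command(
  deltas=[
    {"tx": 0,"ty": 0,"tz": 0.02,"ax": 0,"ay": 0,"az": 0},
    {"tx": 0,"ty": 0,"tz": 0.02,"ax": 0,"ay": 0,"az": 0},
    {"tx": 0,"ty": 0,"tz": 0.02,"ax": 0,"ay": 0,"az": 0},
  ],
)

```text
t: 5.95
tool_pos: [0.4903, 0.2153, 0.0623]
ee_rot: [-3.141, 0.0, -1.548]
wrist_force: [-2.3, -0.2, 5.4]
width: 0.0003
gripper_force: 2.7
```

arm_command(
  deltas=[
    {"tx": 0.2,"ty": 0,"tz": 0,"ax": 0,"ay": 0,"az": 0},
    {"tx": 0.5,"ty": 0,"tz": 0,"ax": 0,"ay": 0,"az": 0},
    {"tx": 0.9,"ty": 0,"tz": 0,"ax": 0,"ay": 0,"az": 0},
    {"tx": 1.3,"ty": 0,"tz": 0,"ax": 0,"ay": 0,"az": 0},
    {"tx": 1.7,"ty": 0,"tz": 0,"ax": 0,"ay": 0,"az": 0},
    {"tx": 2.0,"ty": 0,"tz": 0,"ax": 0,"ay": 0,"az": 0},
  ],
)

```text
t: 6.7
tool_pos: [0.491, 0.1952, 0.0623]
ee_rot: [-3.141, 0.0, -1.548]
wrist_force: [-1.1, 1.9, 5.3]
width: 0.0001
gripper_force: 2.6
```

Run:
```python
from h import *
st(); s=snap('side'); print('plate',rect(s,mask(s,(3,80,60),(18,255,255),(190,160,320,225)),.0625))
s=snap('top'); print('plate',rect(s,mask(s,(3,80,60),(18,255,255),(165,195,285,280)),.0625))
```

```text
t 6.7 pos [0.491  0.1952 0.0623] rot [-1.7996e+02  3.0000e-02 -8.8700e+01] F [-1.13  1.87  5.34] w 0.0001 gf 2.5798391612170235
plate {'c': array([489.1, 175.5]), 'size': array([ 49.4, 149. ], dtype=float32), 'ang_from_y': 1.34}
plate {'c': array([493.8, 140.5]), 'size': array([45.8, 70.2], dtype=float32), 'ang_from_y': 1.41}
```

arm_command(
  deltas=[
    {"tx": 0.3,"ty": 0,"tz": 0,"ax": 0,"ay": 0,"az": 0},
    {"tx": 0.8,"ty": 0,"tz": 0,"ax": 0,"ay": 0,"az": 0},
    {"tx": 1.3,"ty": 0,"tz": 0,"ax": 0,"ay": 0,"az": 0},
    {"tx": 1.8,"ty": 0,"tz": 0,"ax": 0,"ay": 0,"az": 0},
    {"tx": 2.3,"ty": 0,"tz": 0,"ax": 0,"ay": 0,"az": 0},
    {"tx": 2.8,"ty": 0,"tz": 0,"ax": 0,"ay": 0,"az": 0},
    {"tx": 3.0,"ty": 0,"tz": 0,"ax": 0,"ay": 0,"az": 0},
  ],
)

```text
t: 7.68
tool_pos: [0.4917, 0.1651, 0.0623]
ee_rot: [-3.141, 0.0, -1.548]
wrist_force: [-0.5, 1.3, 5.0]
width: 0.0006
gripper_force: 2.6
```

arm_command(
  deltas=[
    {"tx": 0.3,"ty": 0,"tz": 0,"ax": 0,"ay": 0,"az": 0},
    {"tx": 0.8,"ty": 0,"tz": 0,"ax": 0,"ay": 0,"az": 0},
    {"tx": 1.3,"ty": 0,"tz": 0,"ax": 0,"ay": 0,"az": 0},
    {"tx": 1.8,"ty": 0,"tz": 0,"ax": 0,"ay": 0,"az": 0},
    {"tx": 2.3,"ty": 0,"tz": 0,"ax": 0,"ay": 0,"az": 0},
    {"tx": 2.5,"ty": 0,"tz": 0,"ax": 0,"ay": 0,"az": 0},
    {"tx": 2.5,"ty": 0,"tz": 0,"ax": 0,"ay": 0,"az": 0},
  ],
)

```text
t: 8.55
tool_pos: [0.4922, 0.1399, 0.0623]
ee_rot: [-3.141, 0.0, -1.548]
wrist_force: [0.1, 0.2, 4.9]
width: 0.0004
gripper_force: 2.6
```

Run:
```python
from h import *
st(); s=snap('side'); print('plate',rect(s,mask(s,(3,80,60),(18,255,255),(190,160,320,245)),.0625))
s=snap('top'); print('plate',rect(s,mask(s,(3,80,60),(18,255,255),(165,195,315,280)),.0625))
```

```text
t 8.55 pos [0.4922 0.1399 0.0623] rot [-179.97    0.    -88.71] F [0.08 0.18 4.87] w 0.0004 gf 2.647595978105528
plate {'c': array([491.8, 119.4]), 'size': array([ 54.8, 149.7], dtype=float32), 'ang_from_y': -0.19}
plate {'c': array([493.8,  84.3]), 'size': array([48.5, 64.4], dtype=float32), 'ang_from_y': 1.41}
```

arm_command(
  deltas=[
    {"tx": 0,"ty": 0,"tz": -0.5,"ax": 0,"ay": 0,"az": 0},
    {"tx": 0,"ty": 0,"tz": -2,"ax": 0,"ay": 0,"az": 0},
    {"tx": 0,"ty": 0,"tz": -3.5,"ax": 0,"ay": 0,"az": 0},
    {"tx": 1.5,"ty": 0,"tz": -4,"ax": 0,"ay": 0,"az": 0},
    {"tx": 4.5,"ty": 0,"tz": -4,"ax": 0,"ay": 0,"az": 0},
    {"tx": 7.1,"ty": 0,"tz": -4,"ax": 0,"ay": 0,"az": 0},
    {"tx": 7.1,"ty": 0,"tz": -4,"ax": 0,"ay": 0,"az": 0},
  ],
)

```text
t: 9.52
tool_pos: [0.493, 0.0673, 0.1023]
ee_rot: [3.141, -0.0, -1.55]
wrist_force: [0.7, 0.1, -1.1]
width: 0.0002
gripper_force: 0.0
```

arm_command(
  deltas=[
    {"tx": 0,"ty": 0,"tz": 0,"ax": 0,"ay": 0,"az": 0},
    {"tx": 0,"ty": 0,"tz": 0,"ax": 0,"ay": 0,"az": 0},
    {"tx": 0,"ty": 0,"tz": 0,"ax": 0,"ay": 0,"az": 0},
    {"tx": 0,"ty": 0,"tz": 0,"ax": 0,"ay": 0,"az": 0},
    {"tx": 0,"ty": 0,"tz": 0,"ax": 0,"ay": 0,"az": 0},
    {"tx": 0,"ty": 0,"tz": 0,"ax": 0,"ay": 0,"az": 0},
  ],
  grip=100,
  newtons=3,
)

```text
t: 10.28
tool_pos: [0.4936, 0.0694, 0.102]
ee_rot: [3.142, -0.0, -1.548]
wrist_force: [0.7, 0.4, -0.2]
width: 0.0551
gripper_force: 0.0
```

Run:
```python
from h import *
st(); a=snap('top'); b=snap('side'); print('plate',rect(b,mask(b,(3,80,60),(18,255,255),(190,160,320,245)),.0625))
print('chan',rect(a,cv2.erode(mask(a,(0,0,120),(180,40,178),(325,165,390,255)),np.ones((2,2))),.042))
cv2.imwrite('pics/p3.png',np.hstack([cv2.resize(x['image'][y0:y1,x0:x1],(390,480))[:,:,::-1] for x,(x0,y0,x1,y1) in ((a,(150,170,300,355)),(b,(190,90,340,275)))]))
```

```text
t 10.28 pos [0.4936 0.0694 0.102 ] rot [180.    -0.   -88.69] F [ 0.65  0.4  -0.16] w 0.0551 gf 0.0
plate {'c': array([491.6, 119.5]), 'size': array([ 54.2, 149.3], dtype=float32), 'ang_from_y': -0.36}
chan {'c': array([ 598.4, -172.5]), 'size': array([1.9, 5.9], dtype=float32), 'ang_from_y': 46.24}
```

View pics/p3.png

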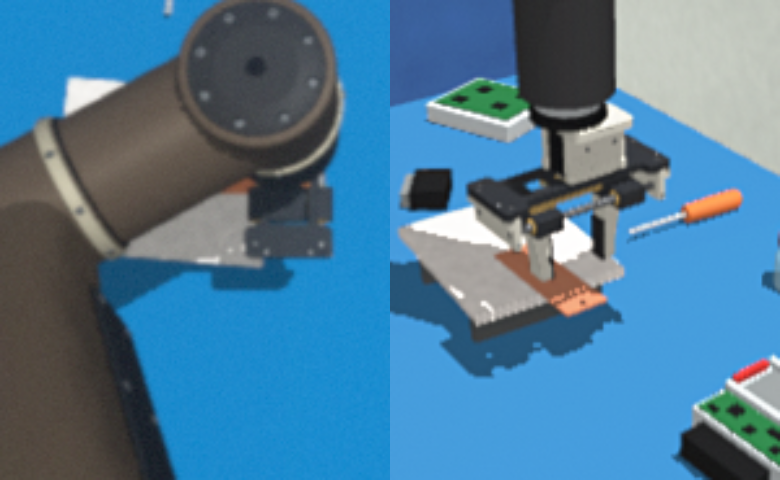

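The plate's end overhangs the board's edge at (600,300) in the right half, and the fingers at (540,250)/(605,235) straddle it but are still opening. I'll let them open fully and then go down.

arm_command(
  deltas=[
    {"tx": 0,"ty": 0,"tz": 0,"ax": 0,"ay": 0,"az": 0},
    {"tx": 0,"ty": 0,"tz": 0,"ax": 0,"ay": 0,"az": 0},
    {"tx": 0,"ty": 0,"tz": 0,"ax": 0,"ay": 0,"az": 0},
    {"tx": 0,"ty": 0,"tz": 0,"ax": 0,"ay": 0,"az": 0},
    {"tx": 0,"ty": 0,"tz": 1.5,"ax": 0,"ay": 0,"az": 0},
    {"tx": 0,"ty": 0,"tz": 3,"ax": 0,"ay": 0,"az": 0},
    {"tx": 0,"ty": 0,"tz": 4.5,"ax": 0,"ay": 0,"az": 0},
    {"tx": 0,"ty": 0,"tz": 5.5,"ax": 0,"ay": 0,"az": 0},
    {"tx": 0,"ty": 0,"tz": 6,"ax": 0,"ay": 0,"az": 0},
    {"tx": 0,"ty": 0,"tz": 6,"ax": 0,"ay": 0,"az": 0},
    {"tx": 0,"ty": 0,"tz": 6,"ax": 0,"ay": 0,"az": 0},
  ],
)

```text
t: 11.75
tool_pos: [0.4939, 0.0694, 0.0424]
ee_rot: [-3.141, 0.0, -1.548]
wrist_force: [-0.8, -0.2, -0.3]
width: 0.0877
gripper_force: 0.0
```

Run:
```python
from h import *
st(); a=snap('top'); b=snap('side')
print('plate',rect(b,mask(b,(3,80,60),(18,255,255),(190,160,320,245)),.0625))
cv2.imwrite('pics/p4.png',cv2.resize(b['image'][130:250,210:360],(750,600))[:,:,::-1])
```

```text
t 11.75 pos [0.4939 0.0694 0.0424] rot [-1.7996e+02  1.0000e-02 -8.8690e+01] F [-0.75 -0.23 -0.31] w 0.0877 gf 0.0
plate {'c': array([491.5,  80.1]), 'size': array([54.6, 72.1], dtype=float32), 'ang_from_y': 1.49}
```

View pics/p4.png

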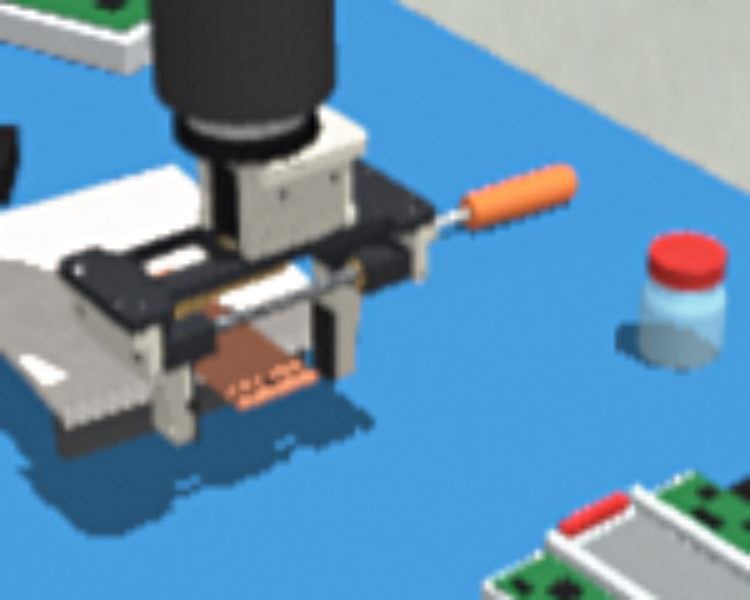

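Fingers straddle the plate end at (270,385), pads level with it. Now I close.

arm_command(
  deltas=[
    {"tx": 0,"ty": 0,"tz": 0,"ax": 0,"ay": 0,"az": 0},
    {"tx": 0,"ty": 0,"tz": 0,"ax": 0,"ay": 0,"az": 0},
    {"tx": 0,"ty": 0,"tz": 0,"ax": 0,"ay": 0,"az": 0},
    {"tx": 0,"ty": 0,"tz": 0,"ax": 0,"ay": 0,"az": 0},
    {"tx": 0,"ty": 0,"tz": 0,"ax": 0,"ay": 0,"az": 0},
    {"tx": 0,"ty": 0,"tz": 0,"ax": 0,"ay": 0,"az": 0},
    {"tx": 0,"ty": 0,"tz": 0,"ax": 0,"ay": 0,"az": 0},
    {"tx": 0,"ty": 0,"tz": 0,"ax": 0,"ay": 0,"az": 0},
  ],
  grip=0,
  newtons=30,
)

```text
t: 12.85
tool_pos: [0.4936, 0.0693, 0.0421]
ee_rot: [-3.142, 0.0, -1.548]
wrist_force: [-0.2, -0.5, 0.5]
width: 0.0489
gripper_force: 30.0
```

arm_command(
  deltas=[
    {"tx": 0,"ty": 0,"tz": -0.2,"ax": 0,"ay": 0,"az": 0},
    {"tx": 0,"ty": 0,"tz": -0.5,"ax": 0,"ay": 0,"az": 0},
    {"tx": 0,"ty": 0,"tz": -1,"ax": 0,"ay": 0,"az": 0},
    {"tx": 0,"ty": 0,"tz": -1.7,"ax": 0,"ay": 0,"az": 0},
    {"tx": 0,"ty": 0,"tz": -2.5,"ax": 0,"ay": 0,"az": 0},
    {"tx": 0,"ty": 0,"tz": -3.5,"ax": 0,"ay": 0,"az": 0},
    {"tx": 0,"ty": 0,"tz": -4.5,"ax": 0,"ay": 0,"az": 0},
    {"tx": 0,"ty": 0,"tz": -5.2,"ax": 0,"ay": 0,"az": 0},
    {"tx": 0,"ty": 0,"tz": -5.5,"ax": 0,"ay": 0,"az": 0},
    {"tx": 0,"ty": 0,"tz": -5.5,"ax": 0,"ay": 0,"az": 0},
  ],
)

```text
t: 14.1
tool_pos: [0.4935, 0.0693, 0.0972]
ee_rot: [-3.141, 0.0, -1.548]
wrist_force: [-0.2, -0.5, -1.0]
width: 0.0488
gripper_force: 30.0
```

Run:
```python
from h import *
st(); b=snap('side')
cv2.imwrite('pics/p5.png',cv2.resize(b['image'][100:250,190:340],(600,600))[:,:,::-1])
```

```text
t 14.1 pos [0.4935 0.0693 0.0972] rot [-1.7999e+02  1.0000e-02 -8.8700e+01] F [-0.17 -0.54 -0.98] w 0.0488 gf 29.970640540122986
```

View pics/p5.png

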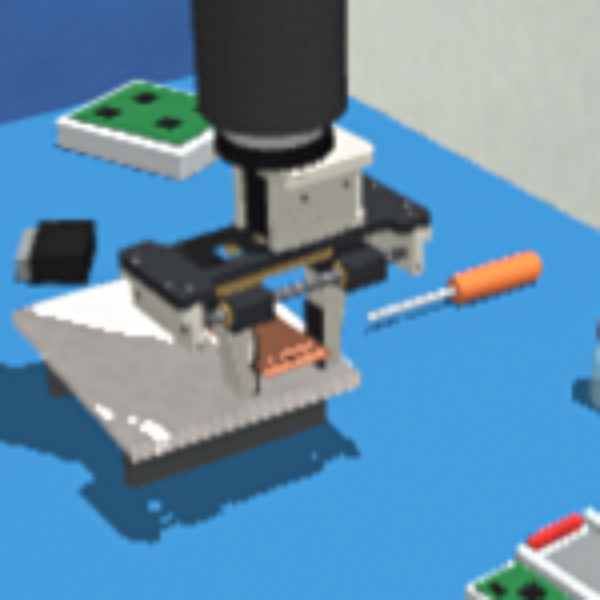

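The plate's end is held between the pads at (290,350), lifted clear of the board. Next I carry it over to the controller, staying 15 mm short.

```bash
python3 -c "
from h import *
go([.5839,-.272,.115],-86.13)"
```

```text
t cm [34.32 -8.27 -1.81] a deg [ 0.01 -0.   -2.57]
```

arm_command(
  deltas=[
    {"tx": 0,"ty": 0,"tz": -1.0,"ax": 0,"ay": 0,"az": 0},
    {"tx": 1,"ty": -0.2,"tz": -1.8,"ax": 0,"ay": 0,"az": -0.2},
    {"tx": 3,"ty": -0.7,"tz": -1.8,"ax": 0,"ay": 0,"az": -0.4},
    {"tx": 6,"ty": -1.4,"tz": -1.8,"ax": 0,"ay": 0,"az": -0.6},
    {"tx": 9.5,"ty": -2.3,"tz": -1.8,"ax": 0,"ay": 0,"az": -0.8},
    {"tx": 13,"ty": -3.1,"tz": -1.8,"ax": 0,"ay": 0,"az": -1},
    {"tx": 16.5,"ty": -4,"tz": -1.8,"ax": 0,"ay": 0,"az": -1.2},
    {"tx": 20,"ty": -4.8,"tz": -1.8,"ax": 0,"ay": 0,"az": -1.5},
    {"tx": 23.5,"ty": -5.7,"tz": -1.8,"ax": 0,"ay": 0,"az": -1.8},
    {"tx": 27,"ty": -6.5,"tz": -1.8,"ax": 0,"ay": 0,"az": -2},
    {"tx": 30,"ty": -7.2,"tz": -1.8,"ax": 0,"ay": 0,"az": -2.2},
    {"tx": 32.5,"ty": -7.8,"tz": -1.8,"ax": 0,"ay": 0,"az": -2.4},
    {"tx": 33.8,"ty": -8.2,"tz": -1.8,"ax": 0,"ay": 0,"az": -2.5},
    {"tx": 34.3,"ty": -8.3,"tz": -1.8,"ax": 0,"ay": 0,"az": -2.6},
    {"tx": 34.3,"ty": -8.3,"tz": -1.8,"ax": 0,"ay": 0,"az": -2.6},
    {"tx": 34.3,"ty": -8.3,"tz": -1.8,"ax": 0,"ay": 0,"az": -2.6},
    {"tx": 34.3,"ty": -8.3,"tz": -1.8,"ax": 0,"ay": 0,"az": -2.6},
  ],
)

```text
t: 16.27
tool_pos: [0.5844, -0.2711, 0.1153]
ee_rot: [-3.141, -0.0, -1.502]
wrist_force: [-0.2, -0.4, -0.4]
width: 0.049
gripper_force: 30.0
```

Run:
```python
from h import *
st(); a=snap('top'); b=snap('side')
for s,bx in((a,(320,160,430,270)),(b,(280,170,470,320))):
    m=mask(s,(3,80,60),(18,255,255),bx); print('plate',rect(s,m,.136),m.sum()//255)
    C=cloud(s)[m>0]; C=C[np.abs(C[:,2]-.13)<.05]
    A=np.c_[C[:,:2],np.ones(len(C))]; k=np.linalg.lstsq(A,C[:,2],rcond=None)[0]; print('plane slope',k[:2], 'y range',C[:,1].min(),C[:,1].max(),'z mean',C[:,2].mean())
cv2.imwrite('pics/p6.png',np.hstack([cv2.resize(x['image'][y0:y1,x0:x1],(400,400))[:,:,::-1] for x,(x0,y0,x1,y1) in ((a,(320,155,430,265)),(b,(280,160,430,310)))]))
```

```text
t 16.27 pos [ 0.5844 -0.2711  0.1153] rot [-179.99   -0.    -86.04] F [-0.17 -0.38 -0.39] w 0.049 gf 29.97066468000412
plate {'c': array([ 581.1, -233.4]), 'size': array([40.9, 46.5], dtype=float32), 'ang_from_y': -88.64} 343
plane slope [ 0.00353936 -0.01732821] y range -0.2902312772378799 -0.21331865933601393 z mean 0.134590322578758
plate {'c': array([ 580.4, -281. ]), 'size': array([27.5, 56.1], dtype=float32), 'ang_from_y': -80.68} 277
plane slope [-0.01728287 -0.02649453] y range -0.292171351393306 -0.1425425749732101 z mean 0.1347273168633638
```

View pics/p6.png

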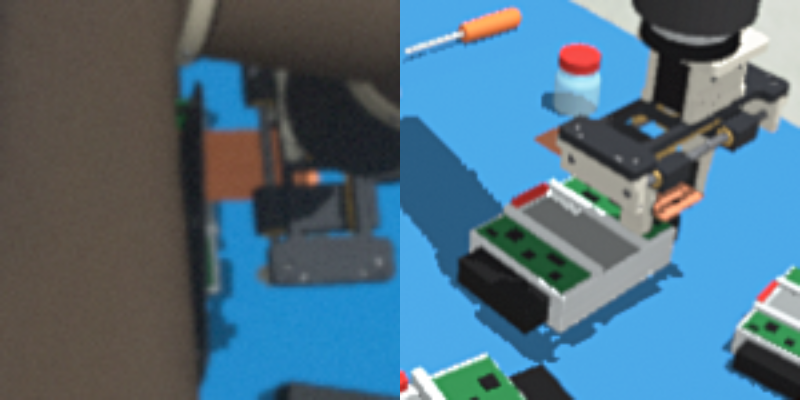

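Plate held over the channel: left half shows it at (235,165), drooping about 1.2° towards the stand. In the right half its held end is at (680,203) beyond the open end of the channel. I'll level it while descending to just above the ribs.

arm_command(
  deltas=[
    {"tx": 0,"ty": 0,"tz": 1,"ax": 0,"ay": -0.6,"az": 0},
    {"tx": 0,"ty": 0,"tz": 2.5,"ax": 0,"ay": -1.2,"az": 0},
    {"tx": 0,"ty": 0,"tz": 4,"ax": 0,"ay": -1.2,"az": 0},
    {"tx": 0,"ty": 0,"tz": 5.5,"ax": 0,"ay": -1.2,"az": 0},
    {"tx": 0,"ty": 0,"tz": 6.5,"ax": 0,"ay": -1.2,"az": 0},
    {"tx": 0,"ty": 0,"tz": 7,"ax": 0,"ay": -1.2,"az": 0},
    {"tx": 0,"ty": 0,"tz": 7,"ax": 0,"ay": -1.2,"az": 0},
    {"tx": 0,"ty": 0,"tz": 7,"ax": 0,"ay": -1.2,"az": 0},
  ],
)

```text
t: 17.38
tool_pos: [0.5848, -0.2718, 0.0456]
ee_rot: [-3.141, 0.021, -1.502]
wrist_force: [0.6, 0.6, -1.1]
width: 0.0489
gripper_force: 30.0
```

Run:
```python
from h import *
st(); a=snap('top'); b=snap('side')
for n,s,bx in(('top',a,(320,160,430,270)),('side',b,(280,170,470,320))):
    m=mask(s,(3,80,60),(18,255,255),bx); 
    C=cloud(s)[m>0]; C=C[np.abs(C[:,2]-.065)<.02]
    A=np.c_[C[:,:2],np.ones(len(C))]; k=np.linalg.lstsq(A,C[:,2],rcond=None)[0]; print(n,len(C),'slope',k[:2], 'y range',C[:,1].min(),C[:,1].max(),'z mean',C[:,2].mean())
    cs=[c for c in cv2.findContours(m,0,1)[0] if cv2.contourArea(c)>8]
    for c in cs:
        q=np.zeros_like(m);cv2.drawContours(q,[c],-1,255,-1);print(rect(s,q,.066),cv2.boundingRect(c))
    ch=mask(s,(0,0,50),(180,45,178),(300,220,390,285)) if n=='side' else m*0
    if n=='side': print('green',[rect(s,(lambda q:(cv2.drawContours(q,[c],-1,255,-1),q)[1])(np.zeros_like(m)),.0445) for c in cv2.findContours(mask(s,(60,90,40),(85,255,255),(300,220,390,290)),0,1)[0] if cv2.contourArea(c)>60])
```

```text
t 17.38 pos [ 0.5848 -0.2718  0.0456] rot [-179.95    1.18  -86.08] F [ 0.56  0.55 -1.14] w 0.0489 gf 29.97064769268036
top 197 slope [-0.01154986  0.0044215 ] y range -0.290000117628856 -0.22755826332600226 z mean 0.06536255968118158
{'c': array([ 572.8, -282.8]), 'size': array([11.1, 13.4], dtype=float32), 'ang_from_y': -1.18} (394, 207, 6, 5)
{'c': array([ 581.2, -241.3]), 'size': array([26.9, 47.4], dtype=float32), 'ang_from_y': 89.35} (376, 197, 11, 18)
{'c': array([ 588.6, -264.9]), 'size': array([ 5.1, 38.7], dtype=float32), 'ang_from_y': -84.77} (389, 196, 3, 15)
side 207 slope [-0.00976754  0.00769604] y range -0.2920785581494107 -0.12328605604380072 z mean 0.0657332723667604
{'c': array([ 582.6, -284.4]), 'size': array([20.2, 52.2], dtype=float32), 'ang_from_y': -87.34} (371, 254, 18, 14)
{'c': array([ 576.2, -154.6]), 'size': array([30.6, 52.8], dtype=float32), 'ang_from_y': -85.92} (329, 227, 22, 14)
{'c': array([717.2, 135.2]), 'size': array([29.3, 62.7], dtype=float32), 'ang_from_y': 81.2} (302, 170, 20, 6)
green [{'c': array([ 520.9, -184.2]), 'size': array([ 36. , 107.6], dtype=float32), 'ang_from_y': 3.74}]
```

arm_command(
  deltas=[
    {"tx": 0,"ty": -0.03,"tz": 0.3,"ax": 0,"ay": 0.2,"az": 0},
    {"tx": 0,"ty": -0.03,"tz": 0.6,"ax": 0,"ay": 0.2,"az": 0},
    {"tx": 0,"ty": -0.03,"tz": 0.9,"ax": 0,"ay": 0.2,"az": 0},
    {"tx": 0,"ty": -0.03,"tz": 1.0,"ax": 0,"ay": 0.2,"az": 0},
    {"tx": 0,"ty": -0.03,"tz": 1.1,"ax": 0,"ay": 0.2,"az": 0},
    {"tx": 0,"ty": -0.03,"tz": 1.1,"ax": 0,"ay": 0.2,"az": 0},
    {"tx": 0,"ty": -0.03,"tz": 1.1,"ax": 0,"ay": 0.2,"az": 0},
  ],
)

```text
t: 18.35
tool_pos: [0.5847, -0.2715, 0.0342]
ee_rot: [-3.142, 0.017, -1.503]
wrist_force: [-0.4, -0.7, -0.5]
width: 0.049
gripper_force: 30.0
```

arm_command(
  deltas=[
    {"tx": 0,"ty": 0,"tz": 0.1,"ax": 0,"ay": 0,"az": 0},
    {"tx": 0,"ty": 0,"tz": 0.2,"ax": 0,"ay": 0,"az": 0},
    {"tx": 0,"ty": 0,"tz": 0.2,"ax": 0,"ay": 0,"az": 0},
    {"tx": 0,"ty": 0,"tz": 0.2,"ax": 0,"ay": 0,"az": 0},
  ],
)

```text
t: 18.85
tool_pos: [0.5846, -0.2714, 0.0321]
ee_rot: [3.141, 0.017, -1.503]
wrist_force: [-0.5, -0.2, -0.0]
width: 0.0488
gripper_force: 30.0
```

arm_command(
  deltas=[
    {"tx": 0,"ty": 0,"tz": 0.1,"ax": 0,"ay": 0,"az": 0},
    {"tx": 0,"ty": 0,"tz": 0.15,"ax": 0,"ay": 0,"az": 0},
    {"tx": 0,"ty": 0,"tz": 0.15,"ax": 0,"ay": 0,"az": 0},
    {"tx": 0,"ty": 0,"tz": 0.15,"ax": 0,"ay": 0,"az": 0},
  ],
)

```text
t: 19.35
tool_pos: [0.5844, -0.2714, 0.0305]
ee_rot: [3.141, 0.018, -1.503]
wrist_force: [-1.0, -0.7, 0.4]
width: 0.0491
gripper_force: 29.9
```

arm_command(
  deltas=[
    {"tx": 0,"ty": 0,"tz": 0.1,"ax": 0,"ay": 0,"az": 0},
    {"tx": 0,"ty": 0,"tz": 0.15,"ax": 0,"ay": 0,"az": 0},
    {"tx": 0,"ty": 0,"tz": 0.15,"ax": 0,"ay": 0,"az": 0},
    {"tx": 0,"ty": 0,"tz": 0.15,"ax": 0,"ay": 0,"az": 0},
  ],
)

```text
t: 19.85
tool_pos: [0.5844, -0.2714, 0.029]
ee_rot: [3.141, 0.018, -1.503]
wrist_force: [-2.3, -0.5, 0.4]
width: 0.0489
gripper_force: 29.9
```

arm_command(
  deltas=[
    {"tx": 0,"ty": 0,"tz": 0.1,"ax": 0,"ay": 0,"az": 0},
    {"tx": 0,"ty": 0,"tz": 0.15,"ax": 0,"ay": 0,"az": 0},
    {"tx": 0,"ty": 0,"tz": 0.15,"ax": 0,"ay": 0,"az": 0},
    {"tx": 0,"ty": 0,"tz": 0.15,"ax": 0,"ay": 0,"az": 0},
  ],
)

```text
t: 20.35
tool_pos: [0.5844, -0.2713, 0.0275]
ee_rot: [3.141, 0.018, -1.503]
wrist_force: [-3.1, 0.3, 0.8]
width: 0.0492
gripper_force: 29.9
```

arm_command(
  deltas=[
    {"tx": 0,"ty": 0.04,"tz": 0,"ax": 0,"ay": 0,"az": 0},
    {"tx": 0,"ty": 0.08,"tz": 0,"ax": 0,"ay": 0,"az": 0},
    {"tx": 0,"ty": 0.08,"tz": 0,"ax": 0,"ay": 0,"az": 0},
    {"tx": 0,"ty": 0.08,"tz": 0,"ax": 0,"ay": 0,"az": 0},
  ],
)

```text
t: 20.85
tool_pos: [0.584, -0.2714, 0.0277]
ee_rot: [-3.141, 0.017, -1.503]
wrist_force: [-2.2, 0.8, 1.3]
width: 0.0491
gripper_force: 29.9
```

arm_command(
  deltas=[
    {"tx": 0,"ty": 0,"tz": 0.05,"ax": 0,"ay": 0,"az": 0},
    {"tx": 0,"ty": 0,"tz": 0.1,"ax": 0,"ay": 0,"az": 0},
    {"tx": 0,"ty": 0,"tz": 0.1,"ax": 0,"ay": 0,"az": 0},
    {"tx": 0,"ty": 0,"tz": 0.1,"ax": 0,"ay": 0,"az": 0},
  ],
)

```text
t: 21.35
tool_pos: [0.5838, -0.2714, 0.0265]
ee_rot: [3.141, 0.017, -1.503]
wrist_force: [-2.1, 0.1, -0.2]
width: 0.0488
gripper_force: 29.9
```

Run:
```python
from h import *
st(); a=snap('top'); b=snap('side'); print('torque',bot.state()['ft_torque'])
for n,s,bx in(('top',a,(320,160,430,270)),('side',b,(280,210,470,320))):
    m=mask(s,(3,80,60),(18,255,255),bx); 
    C=cloud(s)[m>0]; C=C[np.abs(C[:,2]-.045)<.02]
    A=np.c_[C[:,:2],np.ones(len(C))]; k=np.linalg.lstsq(A,C[:,2],rcond=None)[0]; print(n,len(C),'slope',k[:2], 'y range',C[:,1].min(),C[:,1].max(),'z mean',C[:,2].mean())
    for c in [c for c in cv2.findContours(m,0,1)[0] if cv2.contourArea(c)>8]:
        q=np.zeros_like(m);cv2.drawContours(q,[c],-1,255,-1);print(rect(s,q,.047),cv2.boundingRect(c))
```

```text
t 21.35 pos [ 0.5838 -0.2714  0.0265] rot [179.99   1.   -86.09] F [-2.14  0.07 -0.23] w 0.0488 gf 29.920341968536377
torque [0.04192871 0.58985635 0.22556303]
top 193 slope [0.01109747 0.02307725] y range -0.28942583373464886 -0.22563215126592373 z mean 0.04686683900276697
{'c': array([ 570.7, -283.3]), 'size': array([11.1, 16.4], dtype=float32), 'ang_from_y': 1.37} (392, 209, 7, 5)
{'c': array([ 581. , -239.6]), 'size': array([29.3, 45.2], dtype=float32), 'ang_from_y': -86.59} (373, 199, 12, 17)
{'c': array([ 587. , -264.6]), 'size': array([ 5.5, 39. ], dtype=float32), 'ang_from_y': 89.09} (387, 198, 3, 15)
side 215 slope [-0.0111531  0.0282444] y range -0.2936479572595083 -0.14209901631086685 z mean 0.047602159381377705
{'c': array([ 581. , -284.6]), 'size': array([19.5, 51.8], dtype=float32), 'ang_from_y': -88.68} (370, 261, 18, 13)
{'c': array([ 575.9, -157.2]), 'size': array([33. , 49.8], dtype=float32), 'ang_from_y': -88.5} (328, 233, 24, 13)
```

arm_command(
  deltas=[
    {"tx": 0,"ty": 0.03,"tz": 0,"ax": 0,"ay": 0,"az": -0.2},
    {"tx": 0,"ty": 0.05,"tz": 0,"ax": 0,"ay": 0,"az": -0.4},
    {"tx": 0,"ty": 0.05,"tz": 0,"ax": 0,"ay": 0,"az": -0.4},
    {"tx": 0,"ty": 0.05,"tz": 0,"ax": 0,"ay": 0,"az": -0.4},
  ],
)

```text
t: 21.95
tool_pos: [0.5835, -0.2714, 0.0266]
ee_rot: [-3.141, 0.017, -1.496]
wrist_force: [0.3, 0.6, -1.5]
width: 0.0491
gripper_force: 30.0
```

```bash
cat > chk.py <<'E'
from h import *
st(); a=snap('top'); b=snap('side'); print('torque',bot.state()['ft_torque'])
for n,s,bx in(('top',a,(320,160,430,270)),('side',b,(280,210,470,320))):
    m=mask(s,(3,80,60),(18,255,255),bx); 
    C=cloud(s)[m>0]; C=C[np.abs(C[:,2]-.045)<.02]
    A=np.c_[C[:,:2],np.ones(len(C))]; k=np.linalg.lstsq(A,C[:,2],rcond=None)[0]; print(n,len(C),'slope',k[:2], 'y range',C[:,1].min(),C[:,1].max(),'top z at ends',[float(np.array([.58,y,1])@k) for y in (-.29,-.14)])
E
python3 chk.py
```

```text
t 21.95 pos [ 0.5835 -0.2714  0.0266] rot [-179.98    1.    -85.7 ] F [ 0.26  0.62 -1.5 ] w 0.0491 gf 29.970634281635284
torque [-0.02777671 -0.07846142 -0.02600996]
top 197 slope [0.01146667 0.00702963] y range -0.29209141447693604 -0.22575477701576746 top z at ends [0.04584106044657897, 0.04689550558377283]
side 202 slope [-0.01532616  0.01144834] y range -0.2931379971494912 -0.1397622393267881 top z at ends [0.04589175572993397, 0.04760900700295142]
```

The sideways load is gone and the plate is level again, about 1.5 mm above the floor. I'll lower it the rest of the way.

arm_command(
  deltas=[
    {"tx": 0,"ty": 0,"tz": 0.05,"ax": 0,"ay": 0,"az": 0},
    {"tx": 0,"ty": 0,"tz": 0.1,"ax": 0,"ay": 0,"az": 0},
    {"tx": 0,"ty": 0,"tz": 0.1,"ax": 0,"ay": 0,"az": 0},
    {"tx": 0,"ty": 0,"tz": 0.1,"ax": 0,"ay": 0,"az": 0},
  ],
)

```text
t: 22.55
tool_pos: [0.5833, -0.2714, 0.0256]
ee_rot: [-3.141, 0.017, -1.496]
wrist_force: [0.3, -0.8, -1.7]
width: 0.049
gripper_force: 30.0
```

arm_command(
  deltas=[
    {"tx": 0,"ty": 0,"tz": 0.03,"ax": 0,"ay": 0,"az": 0},
    {"tx": 0,"ty": 0,"tz": 0.04,"ax": 0,"ay": 0,"az": 0},
    {"tx": 0,"ty": 0,"tz": 0.04,"ax": 0,"ay": 0,"az": 0},
  ],
)

```text
t: 22.92
tool_pos: [0.5833, -0.2714, 0.0252]
ee_rot: [-3.141, 0.017, -1.496]
wrist_force: [-0.4, -0.0, -0.1]
width: 0.0493
gripper_force: 30.0
```

```bash
python3 chk.py
```

```text
t 22.93 pos [ 0.5833 -0.2714  0.0252] rot [-179.99    1.    -85.7 ] F [-0.4  -0.04 -0.09] w 0.0493 gf 29.9705708026886
torque [-0.02510893 -0.07301249  0.02131501]
top 195 slope [-0.02708401  0.0168463 ] y range -0.2902728069034096 -0.22635964901060335 top z at ends [0.04417844134578068, 0.046705386578896176]
side 202 slope [-0.01419776  0.01336701] y range -0.2923343778078778 -0.14318079384727767 top z at ends [0.04429367388179868, 0.04629872608801147]
```

arm_command(
  deltas=[
    {"tx": 0,"ty": 0,"tz": 0,"ax": 0,"ay": 0.3,"az": 0},
    {"tx": 0,"ty": 0,"tz": 0,"ax": 0,"ay": 0.6,"az": 0},
    {"tx": 0,"ty": 0,"tz": 0,"ax": 0,"ay": 0.7,"az": 0},
    {"tx": 0,"ty": 0,"tz": 0,"ax": 0,"ay": 0.7,"az": 0},
  ],
)

```text
t: 23.52
tool_pos: [0.5833, -0.2713, 0.0252]
ee_rot: [-3.141, 0.005, -1.496]
wrist_force: [-0.5, 0.1, -0.3]
width: 0.0488
gripper_force: 30.0
```

arm_command(
  deltas=[
    {"tx": 0,"ty": 0,"tz": 0.03,"ax": 0,"ay": 0,"az": 0},
    {"tx": 0,"ty": 0,"tz": 0.03,"ax": 0,"ay": 0,"az": 0},
    {"tx": 0,"ty": 0,"tz": 0.03,"ax": 0,"ay": 0,"az": 0},
  ],
)

```text
t: 23.9
tool_pos: [0.5833, -0.2715, 0.0249]
ee_rot: [-3.141, 0.005, -1.496]
wrist_force: [0.1, 0.2, -1.5]
width: 0.0488
gripper_force: 30.0
```

```bash
python3 chk.py
```

```text
t 23.9 pos [ 0.5833 -0.2715  0.0249] rot [-179.99    0.3   -85.7 ] F [ 0.11  0.2  -1.47] w 0.0488 gf 29.971759915351868
torque [ 0.0952625  -0.05796234  0.0055547 ]
top 237 slope [-0.01465503 -0.00607468] y range -0.289878673847569 -0.21799091198417017 top z at ends [0.04484948666908804, 0.04393828531339028]
side 199 slope [-0.03005348  0.00560002] y range -0.2920503216794111 -0.13954436607273013 top z at ends [0.04447481318729167, 0.04531481593034123]
```

arm_command(
  deltas=[
    {"tx": 0,"ty": 0,"tz": 0.03,"ax": 0,"ay": 0,"az": 0},
    {"tx": 0,"ty": 0,"tz": 0.03,"ax": 0,"ay": 0,"az": 0},
    {"tx": 0,"ty": 0,"tz": 0.03,"ax": 0,"ay": 0,"az": 0},
  ],
)

```text
t: 24.38
tool_pos: [0.5834, -0.2714, 0.0246]
ee_rot: [-3.141, 0.005, -1.496]
wrist_force: [0.0, -0.7, 0.9]
width: 0.0486
gripper_force: 30.0
```

arm_command(
  deltas=[
    {"tx": 0,"ty": 0,"tz": 0.03,"ax": 0,"ay": 0,"az": 0},
    {"tx": 0,"ty": 0,"tz": 0.03,"ax": 0,"ay": 0,"az": 0},
    {"tx": 0,"ty": 0,"tz": 0.03,"ax": 0,"ay": 0,"az": 0},
  ],
)

```text
t: 24.75
tool_pos: [0.5834, -0.2715, 0.0244]
ee_rot: [-3.141, 0.005, -1.496]
wrist_force: [0.2, -0.1, 1.6]
width: 0.0488
gripper_force: 30.0
```

```bash
python3 chk.py
```

```text
t 24.75 pos [ 0.5834 -0.2715  0.0244] rot [-179.98    0.29  -85.69] F [ 0.21 -0.06  1.58] w 0.0488 gf 29.969416558742523
torque [-0.01301625  0.05025049 -0.00428473]
top 241 slope [-0.01187611  0.01964366] y range -0.2899851573383127 -0.21787504249739775 top z at ends [0.04356123608580495, 0.04650778558389397]
side 214 slope [-0.00924474  0.01918577] y range -0.29249355977239383 -0.14097691292165793 top z at ends [0.043674469021421414, 0.04655233523617301]
```

arm_command(
  deltas=[
    {"tx": 0,"ty": 0,"tz": -0.03,"ax": 0,"ay": 0.3,"az": 0},
    {"tx": 0,"ty": 0,"tz": -0.03,"ax": 0,"ay": 0.6,"az": 0},
    {"tx": 0,"ty": 0,"tz": -0.03,"ax": 0,"ay": 0.8,"az": 0},
    {"tx": 0,"ty": 0,"tz": -0.03,"ax": 0,"ay": 0.8,"az": 0},
  ],
)

```text
t: 25.35
tool_pos: [0.5834, -0.2713, 0.0247]
ee_rot: [-3.141, -0.009, -1.495]
wrist_force: [0.1, -0.7, 1.5]
width: 0.049
gripper_force: 30.0
```

```bash
python3 chk.py
```

```text
t 25.35 pos [ 0.5834 -0.2713  0.0247] rot [-179.98   -0.51  -85.68] F [ 0.11 -0.71  1.55] w 0.049 gf 29.970703125
torque [ 0.07960664 -0.02879948  0.00096301]
top 293 slope [-0.0210114   0.01357114] y range -0.2899389839069603 -0.20800549301964946 top z at ends [0.04372802447410419, 0.045763695990094624]
side 208 slope [-0.02964781  0.0105098 ] y range -0.2924343750856551 -0.13949175987229367 top z at ends [0.04419418827590571, 0.04577065806933369]
```

arm_command(
  deltas=[
    {"tx": -0.2,"ty": 0,"tz": 0,"ax": 0,"ay": 0.2,"az": 0},
    {"tx": -0.4,"ty": 0,"tz": 0,"ax": 0,"ay": 0.4,"az": 0},
    {"tx": -0.6,"ty": 0,"tz": 0,"ax": 0,"ay": 0.4,"az": 0},
    {"tx": -0.8,"ty": 0,"tz": 0,"ax": 0,"ay": 0.4,"az": 0},
    {"tx": -1.0,"ty": 0,"tz": 0,"ax": 0,"ay": 0.4,"az": 0},
    {"tx": -1.0,"ty": 0,"tz": 0,"ax": 0,"ay": 0.4,"az": 0},
    {"tx": -1.0,"ty": 0,"tz": 0,"ax": 0,"ay": 0.4,"az": 0},
  ],
)

```text
t: 26.32
tool_pos: [0.5827, -0.2612, 0.0246]
ee_rot: [-3.141, -0.016, -1.496]
wrist_force: [-0.6, 0.5, 4.7]
width: 0.049
gripper_force: 30.0
```

```bash
python3 chk.py
```

```text
t 26.32 pos [ 0.5827 -0.2612  0.0246] rot [-179.98   -0.89  -85.69] F [-0.62  0.55  4.73] w 0.049 gf 29.971343278884888
torque [ 0.66475803 -0.15157477 -0.00448063]
top 344 slope [-0.00315233  0.02089876] y range -0.27868652884139367 -0.18810476596216527 top z at ends [0.04335004725293351, 0.04648486188683264]
side 193 slope [-0.00769578  0.0187026 ] y range -0.2822805686141534 -0.12970754144209418 top z at ends [0.043592023866901454, 0.04639741394406622]
```

arm_command(
  deltas=[
    {"tx": 0,"ty": 0,"tz": 0,"ax": 0,"ay": -0.2,"az": 0},
    {"tx": 0,"ty": 0,"tz": 0,"ax": 0,"ay": -0.4,"az": 0},
    {"tx": -0.1,"ty": 0,"tz": 0,"ax": 0,"ay": -0.4,"az": 0},
    {"tx": -0.2,"ty": 0,"tz": 0,"ax": 0,"ay": -0.4,"az": 0},
    {"tx": -0.2,"ty": 0,"tz": 0,"ax": 0,"ay": -0.4,"az": 0},
  ],
)

```text
t: 27.05
tool_pos: [0.5824, -0.2596, 0.0245]
ee_rot: [-3.142, -0.009, -1.496]
wrist_force: [0.6, -1.2, 4.0]
width: 0.0487
gripper_force: 30.0
```

arm_command(
  deltas=[
    {"tx": -0.05,"ty": 0,"tz": 0,"ax": 0,"ay": 0,"az": 0},
    {"tx": -0.1,"ty": 0,"tz": 0,"ax": 0,"ay": 0,"az": 0},
    {"tx": -0.1,"ty": 0,"tz": 0,"ax": 0,"ay": 0,"az": 0},
  ],
)

```text
t: 27.42
tool_pos: [0.5824, -0.2584, 0.0245]
ee_rot: [-3.141, -0.009, -1.496]
wrist_force: [-0.7, -3.2, 4.5]
width: 0.049
gripper_force: 30.0
```

arm_command(
  deltas=[
    {"tx": -0.05,"ty": 0,"tz": 0,"ax": 0,"ay": 0,"az": 0},
    {"tx": -0.1,"ty": 0,"tz": 0,"ax": 0,"ay": 0,"az": 0},
    {"tx": -0.1,"ty": 0,"tz": 0,"ax": 0,"ay": 0,"az": 0},
  ],
)

```text
t: 27.8
tool_pos: [0.5824, -0.2574, 0.0245]
ee_rot: [-3.141, -0.009, -1.496]
wrist_force: [0.1, -2.1, 4.9]
width: 0.0486
gripper_force: 30.0
```

arm_command(
  deltas=[
    {"tx": -0.03,"ty": 0,"tz": 0,"ax": 0,"ay": 0,"az": 0},
    {"tx": -0.05,"ty": 0,"tz": 0,"ax": 0,"ay": 0,"az": 0},
    {"tx": -0.05,"ty": 0,"tz": 0,"ax": 0,"ay": 0,"az": 0},
  ],
)

```text
t: 28.18
tool_pos: [0.5823, -0.2569, 0.0245]
ee_rot: [-3.141, -0.009, -1.496]
wrist_force: [0.2, -0.9, 5.5]
width: 0.0487
gripper_force: 30.0
```

arm_command(
  deltas=[
    {"tx": -0.03,"ty": 0,"tz": 0,"ax": 0,"ay": 0,"az": 0},
    {"tx": -0.05,"ty": 0,"tz": 0,"ax": 0,"ay": 0,"az": 0},
    {"tx": -0.05,"ty": 0,"tz": 0,"ax": 0,"ay": 0,"az": 0},
  ],
)

```text
t: 28.55
tool_pos: [0.5823, -0.2565, 0.0245]
ee_rot: [-3.141, -0.009, -1.496]
wrist_force: [0.1, -2.0, 4.9]
width: 0.0491
gripper_force: 30.0
```

```bash
python3 chk.py
```

```text
t 28.55 pos [ 0.5823 -0.2565  0.0245] rot [-179.98   -0.51  -85.69] F [ 0.12 -1.97  4.87] w 0.0491 gf 29.970941841602325
torque [-0.58332541 -0.00486191 -0.01550202]
top 332 slope [-0.0005476  0.0248124] y range -0.27653715625737196 -0.18535255091702096 top z at ends [0.04284833373531444, 0.04657019428972187]
side 204 slope [-0.02076554  0.01683494] y range -0.27863944391952067 -0.12140187727748952 top z at ends [0.04364304621745647, 0.04616828778699046]
```

arm_command(
  deltas=[
    {"tx": 0,"ty": 0,"tz": -0.02,"ax": 0,"ay": 0.1,"az": 0},
    {"tx": -0.03,"ty": 0,"tz": -0.02,"ax": 0,"ay": 0.2,"az": 0},
    {"tx": -0.05,"ty": 0,"tz": -0.02,"ax": 0,"ay": 0.2,"az": 0},
    {"tx": -0.05,"ty": 0,"tz": -0.02,"ax": 0,"ay": 0.2,"az": 0},
  ],
)

```text
t: 29.15
tool_pos: [0.5822, -0.2559, 0.0247]
ee_rot: [-3.141, -0.012, -1.496]
wrist_force: [0.3, -1.5, 5.3]
width: 0.0486
gripper_force: 30.0
```

arm_command(
  deltas=[
    {"tx": -0.03,"ty": 0,"tz": 0,"ax": 0,"ay": 0,"az": 0},
    {"tx": -0.05,"ty": 0,"tz": 0,"ax": 0,"ay": 0,"az": 0},
    {"tx": -0.05,"ty": 0,"tz": 0,"ax": 0,"ay": 0,"az": 0},
  ],
)

```text
t: 29.52
tool_pos: [0.5822, -0.2554, 0.0246]
ee_rot: [-3.141, -0.012, -1.496]
wrist_force: [-0.3, -2.3, 4.9]
width: 0.049
gripper_force: 30.0
```

arm_command(
  deltas=[
    {"tx": -0.03,"ty": 0,"tz": 0,"ax": 0,"ay": 0,"az": 0},
    {"tx": -0.05,"ty": 0,"tz": 0,"ax": 0,"ay": 0,"az": 0},
    {"tx": -0.05,"ty": 0,"tz": 0,"ax": 0,"ay": 0,"az": 0},
  ],
)

```text
t: 29.9
tool_pos: [0.5821, -0.255, 0.0247]
ee_rot: [-3.141, -0.012, -1.496]
wrist_force: [-0.5, -2.5, 5.4]
width: 0.0489
gripper_force: 30.0
```

arm_command(
  deltas=[
    {"tx": -0.03,"ty": 0,"tz": -0.02,"ax": 0,"ay": 0,"az": 0},
    {"tx": -0.05,"ty": 0,"tz": -0.02,"ax": 0,"ay": 0,"az": 0},
    {"tx": -0.05,"ty": 0,"tz": -0.02,"ax": 0,"ay": 0,"az": 0},
  ],
)

```text
t: 30.28
tool_pos: [0.582, -0.2545, 0.0248]
ee_rot: [-3.142, -0.012, -1.496]
wrist_force: [0.5, -2.8, 3.9]
width: 0.0486
gripper_force: 30.0
```

arm_command(
  deltas=[
    {"tx": -0.03,"ty": 0,"tz": 0,"ax": 0,"ay": 0,"az": 0},
    {"tx": -0.05,"ty": 0,"tz": 0,"ax": 0,"ay": 0,"az": 0},
    {"tx": -0.05,"ty": 0,"tz": 0,"ax": 0,"ay": 0,"az": 0},
  ],
)

```text
t: 30.65
tool_pos: [0.582, -0.2542, 0.0248]
ee_rot: [-3.141, -0.012, -1.496]
wrist_force: [0.7, -5.0, 4.0]
width: 0.0491
gripper_force: 30.0
```

Run:
```python
from h import *
st(); print(bot.state()['ft_torque'])
b=snap('side'); cv2.imwrite('pics/p7.png',np.hstack([cv2.resize(b['image'][205:295,300:400],(790,590),interpolation=cv2.INTER_CUBIC)[:,:,::-1]]))
```

```text
t 30.65 pos [ 0.582  -0.2542  0.0248] rot [-179.99   -0.71  -85.7 ] F [ 0.72 -4.99  3.99] w 0.0491 gf 29.96962934732437
[-1.60407977 -0.26804679 -0.00318267]
```

View pics/p7.png

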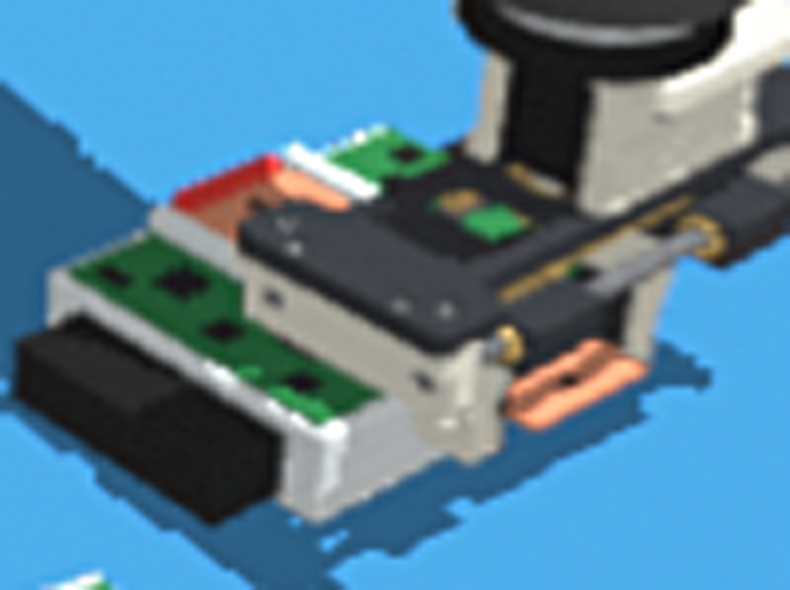

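The picture shows the plate inside the ribs, its end at the red stop (230,185), and the gripped end at (580,385) beyond the open end. Fy has risen to 5 N, so it touches the stop. I ease the downward load, then let go.

arm_command(
  deltas=[
    {"tx": 0,"ty": 0,"tz": -0.03,"ax": 0,"ay": 0,"az": 0},
    {"tx": 0,"ty": 0,"tz": -0.03,"ax": 0,"ay": 0,"az": 0},
  ],
)

```text
t: 30.95
tool_pos: [0.5819, -0.2542, 0.0248]
ee_rot: [3.141, -0.012, -1.496]
wrist_force: [2.1, -6.1, 2.1]
width: 0.0491
gripper_force: 30.0
```

arm_command(
  deltas=[
    {"tx": 0,"ty": 0,"tz": 0,"ax": 0,"ay": 0,"az": 0},
    {"tx": 0,"ty": 0,"tz": 0,"ax": 0,"ay": 0,"az": 0},
    {"tx": 0,"ty": 0,"tz": 0,"ax": 0,"ay": 0,"az": 0},
    {"tx": 0,"ty": 0,"tz": 0,"ax": 0,"ay": 0,"az": 0},
    {"tx": 0,"ty": 0,"tz": 0,"ax": 0,"ay": 0,"az": 0},
    {"tx": 0,"ty": 0,"tz": 0,"ax": 0,"ay": 0,"az": 0},
  ],
  grip=90,
  newtons=3,
)

```text
t: 31.7
tool_pos: [0.582, -0.2539, 0.0251]
ee_rot: [-3.142, -0.012, -1.496]
wrist_force: [-0.6, -0.5, 0.3]
width: 0.0786
gripper_force: 0.0
```

arm_command(
  deltas=[
    {"tx": 0,"ty": 0,"tz": -1,"ax": 0,"ay": 0,"az": 0},
    {"tx": 0,"ty": 0,"tz": -3,"ax": 0,"ay": 0,"az": 0},
    {"tx": 0,"ty": 0,"tz": -6,"ax": 0,"ay": 0,"az": 0},
    {"tx": 0,"ty": 0,"tz": -10,"ax": 0,"ay": 0,"az": 0},
    {"tx": 5,"ty": 3,"tz": -14,"ax": 0,"ay": 0,"az": 0},
    {"tx": 10,"ty": 6,"tz": -14,"ax": 0,"ay": 0,"az": 0},
    {"tx": 15,"ty": 9,"tz": -14,"ax": 0,"ay": 0,"az": 0},
    {"tx": 20,"ty": 12,"tz": -14,"ax": 0,"ay": 0,"az": 0},
    {"tx": 20,"ty": 12,"tz": -14,"ax": 0,"ay": 0,"az": 0},
    {"tx": 20,"ty": 12,"tz": -14,"ax": 0,"ay": 0,"az": 0},
  ],
)

```text
t: 32.95
tool_pos: [0.4769, -0.4608, 0.1679]
ee_rot: [-3.141, -0.012, -1.497]
wrist_force: [0.2, 0.7, -0.2]
width: 0.0787
gripper_force: 0.0
```

```bash
python3 chk.py
python3 - <<'E'
from h import *
for n,bx in(('top',(320,160,430,270)),('side',(280,210,470,320))):
    s=snap(n); print(n,rect(s,mask(s,(3,80,60),(18,255,255),bx),.045))
    for c in [c for c in cv2.findContours(mask(s,(60,90,40),(85,255,255),bx if n=='top' else (300,220,390,290)),0,1)[0] if cv2.contourArea(c)>60]:
        q=np.zeros((420,560),np.uint8);cv2.drawContours(q,[c],-1,255,-1);print(' green',rect(s,q,.0445))
    r=mask(s,(170,110,100),(180,255,255),bx); 
    c=cloud(s)[r>0]; print(' red',len(c),np.median(onz(s,np.argwhere(r)[:,::-1],.051),0))
E
```

```text
t 32.95 pos [ 0.4769 -0.4608  0.1679] rot [-179.97   -0.7   -85.76] F [ 0.25  0.68 -0.18] w 0.0787 gf 0.0
torque [ 0.09243848 -0.01438879 -0.01714208]
top 961 slope [0.0004743  0.00642057] y range -0.2736517654655498 -0.12179681081933849 top z at ends [0.043926514057202715, 0.04488960006764744]
side 704 slope [-0.00599608  0.00537541] y range -0.2756287805276106 -0.12319097456862449 top z at ends [0.0443648022708214, 0.04517111402075153]
top {'c': array([ 578.1, -198.1]), 'size': array([ 49.7, 150.9], dtype=float32), 'ang_from_y': 3.38}
 green {'c': array([ 523.2, -181.8]), 'size': array([ 35.8, 106.3], dtype=float32), 'ang_from_y': 4.6}
 green {'c': array([ 632. , -174.5]), 'size': array([ 38.9, 105.8], dtype=float32), 'ang_from_y': 3.91}
 green {'c': array([ 701.3, -343.2]), 'size': array([24.7, 34.5], dtype=float32), 'ang_from_y': 7.91}
 red 29 [ 0.57426921 -0.11943551  0.051     ]
side {'c': array([ 576.7, -199.9]), 'size': array([ 51.5, 152.8], dtype=float32), 'ang_from_y': 1.94}
 green {'c': array([ 521.6, -183.7]), 'size': array([ 37.5, 106.6], dtype=float32), 'ang_from_y': 3.68}
 green {'c': array([ 632.5, -175.7]), 'size': array([ 34. , 106.9], dtype=float32), 'ang_from_y': 3.92}
 red 15 [ 0.5676943  -0.12067349  0.051     ]
```

The plate measures flat, at the home position and in contact with the stop, and the gripper is clear. Handing in.

```bash
python3 -c "
from plant import bot
print(bot.job_done())"
```

```text
the job is handed in; nothing more can be done
None
```

The plate is in the middle controller's channel, flat and touching the red stop, let go with the gripper clear and the job handed in at about 33 s; it rubbed one rib on the way down (about 3 N sideways) until I corrected the angle.

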